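Set the gear play of the tasting turntable

TASK

The drive of the tasting turntable was left slack in mesh after cleaning. Rock the tray gently (its loop handle is there to hold), clockwise seen from above and then anticlockwise, until the gear teeth resist each way, to feel its free play; then swing the motor plate in on its pin, by pushing its upturned lip, until the handle has about 8 mm of free play end to end, and rock the tray again, clockwise and then anticlockwise, to prove it. Do not force the gears, keep the sample cups standing on the tray, and leave the stock pot, guard and spanner where they are.

Things in the scene. Friction and masses are not known exactly. Their poses are not given: they have to be found in the camera images.
- turntable: The turntable machine: a steel base plate 280 x 360 x 8 mm fixed to the counter. Origin on the tray's axis at counter level. Machine frame: z up, y from the tray axis towards the motor drive, x square to it. The drive stands at x -125 to 100, y 105 to 270 mm; nothing else of the machine is above the tray or the plate.
- tray_axis (a point): Tray axis, middle of the tray floor, 81 mm above the counter (does not turn; axes as the machine's). A white nylon gear wheel (30 teeth, 264 mm over the teeth, 58 to 74 mm above the counter) carries a shallow round steel tray, 212 mm across, rim top at 93 mm, with two opposite loop handles.
- tray_handle (a point): Middle of the bar of the tray handle on the side away from the drive (machine frame about x 87, y -125 mm). Round steel bar 10 mm thick, straight and level for 70 mm, 108 mm above the counter, 152 mm from the tray axis, square to the line from the axis; its ends slope down and inwards to the tray rim. Free space under it down to 80 mm. Turns with the tray. The other handle is alike.
- tray (a joint): Angle of tray and wheel, rad, anticlockwise from above positive; 1 mm at the handle is 0.0066 rad. 0 is the middle of the free play, whose two ends lie nearly alike either side of 0. Inside it the tray moves with about 0.3 N at the handle. At the start the play is 14 to 20 mm end to end at the handle; it depends on the mesh and on tooth wear, which cannot be seen.
- pinion (a joint): Angle of the motor's white nylon pinion (9 teeth, 96 mm over the teeth), rad, 0 at rest. The worm drive cannot be turned back but gives springily when the wheel's teeth bear on it: about 6 N at the handle per mm of handle travel past the free play; 2 N turns the pinion 0.008 rad, positive with the tray pushed clockwise, negative anticlockwise. It springs back.
- pinion_axis (a point): Top of the pinion's shaft, 75 mm above the counter. It rides on the motor plate, above the aluminium gearbox (72 x 72 mm, top at 52 mm). It is 156 mm from the tray axis (horizontally) at full mesh, 166 to 168 mm at the start; the nearer, the less free play.
- motor_plate: Flat steel plate 200 x 135 mm, 8 mm thick, 12 to 20 mm above the counter. Origin at counter level on its pivot pin (18 mm thick, top at 34 mm), which passes through one corner at machine x -85, y 120 mm. The plate turns about the pin in its own plane and stays where it is put (stiff: about 6 N at the lip). The motor, 38 mm thick, lies along its pin end.
- lip (a point): On the outer face of the upturned lip at the plate corner opposite the pin, 60 mm above the counter, 20 mm from the lip's far end. Lip: steel, 70 mm long, 8 mm thick, 12 to 75 mm above the counter. Axes as the plate's: x along the lip away from the pin, y outwards. It is 165 mm in x and 120 mm in y from the pin. Pushed towards -y it swings the pinion into mesh.
- lip_inner (a point): The same point on the lip's inner face, from which the plate can be pushed outwards again; 60 mm are free inside it. Each mm of lip travel changes the handle's end-to-end play by about 0.65 mm. From the start the lip can go in 20 to 24 mm until the mesh is full (no play but wear).
- stock_pot: Polished steel stock pot, 240 mm across, 240 mm high, 4 to 5 kg, open; origin at the middle of its underside. Loop handles at its +y and -y sides, 116 mm wide, 12 mm thick, 190 mm above the counter, 50 mm out of the wall. It stands 50 to 80 mm beyond the lip; the -y handle overhangs that gap, so that a tool cannot come straight down there.
- cup_a: Sample cup of white paper with a wooden spoon in it, loose on the tray: 62 mm across, 52 mm high, spoon to 88 mm; 30 g; origin at the middle of its underside.
- cup_b: Like cup_a.
- cup_c: Like cup_a.
- guard: The drive's steel guard, an upturned box 120 x 210 mm, 80 mm high, taken off and standing on the counter beyond the machine; origin at the middle of its underside.
- spanner: Steel spanner lying flat on the counter beyond the machine, about 180 mm long.
Things that resemble listed ones, but are neither listed nor needed, are in the scene too. Leave any orange look-alike of the cup_b alone.

How it is judged:
On the way, in this order (a step that is already met when the one before it is completed fails the run):
1. the tray is rocked clockwise until the teeth resist (value of joint pinion above 0.008 rad).
2. the tray is rocked anticlockwise until the teeth resist (value of joint pinion below -0.008 rad).
3. with the mesh set, the teeth resist clockwise within about 6 mm of the middle, at the handle (value of joint pinion above 0.008 rad and value of joint tray above -0.041 rad).
4. and the tray still moves freely anticlockwise to 2.5 mm past the middle (value of joint tray above 0.016 rad and value of joint pinion between -0.004 and 0.004 rad).
5. and the teeth resist anticlockwise within about 6 mm of the middle (value of joint pinion below -0.008 rad and value of joint tray below 0.041 rad).
At the end, for the whole second after the job is handed in: Play proved at 5 to 11 mm end to end at the handle after setting; pinion axis 156.5 to 164.5 mm from the tray axis; tray and pinion at rest, unloaded; cups upright on the tray; pot, guard and spanner within 10 mm of where they stood (horizontal distance between pinion_axis and tray_axis between 0.1565 and 0.1645 m and value of joint pinion between -0.006 and 0.006 rad and velocity of joint tray between -0.03 and 0.03 rad/s and distance of each of stock_pot, guard, spanner from where it was at the start of the episode below 0.01 m and angle between each of cup_a, cup_b, cup_c's own z axis and vertical below 0.15 rad and z of each of cup_a, cup_b, cup_c in the frame of tray_axis above -0.008 m and horizontal distance between each of cup_a, cup_b, cup_c and tray_axis below 0.085 m); the robot touches nothing.
It fails at once if the gears are forced (over about 30 N at the handle) (value of joint pinion above 0.13 rad or value of joint pinion below -0.13 rad).
It fails at once if a cup is tipped over (angle between any of cup_a, cup_b, cup_c's own z axis and vertical above 0.5 rad).
It fails at once if the stock pot, the guard or the spanner is knocked away (distance of any of stock_pot, guard, spanner from where it was at the start of the episode above 0.02 m).
It also fails if it takes over 72 s, if anything falls off the work surface, if the arm or the gripper's body presses on something with over 40 N, if the wrist force passes 120 N, or if a joint passes its speed limit or range.

ROBOT

A 6-joint arm with a two-finger parallel gripper is mounted at the origin on the work surface. World frame = base frame: x ahead of the robot, y to its left, z up, the work surface at z = 0. Lengths are in m, angles in rad, forces in N, time in s.
With the tool pointing down it reaches from about 0.25 to 0.775 m from the base axis. Payload 4 kg.
Tool frame: the origin (TCP) lies on the centre line of the jaws, within the pads' length; the fingertips stand 8 mm ahead of it and the grasp point (between the pads) lies 11 mm behind it; z points along the fingers, y is the direction in which the jaws open and shut (so a half turn about z gives the same grasp; the last joint's range is limited). The gripper opens to 94 mm and grips with 3 to 60 N. Pads are 16 mm wide; open, the fingers measure 119 mm over their backs; the gripper's body (75 mm by 177 mm) begins 78 mm behind the grasp point.
Start: joints at [-1.448, 0.087, 1.371, -0, 1.684, -0.103], TCP at [0.123, -0.536, 0.214] pointing down, gripper open.
Joint ranges: [-3.1, 3.1], [-0.76, 2.03], [0.27, 2.55], [-1.08, 4.22], [0.17, 2.65], [-2.57, 2.57]. Speed limits (rad/s): [2.79, 2.79, 3.14, 3.14, 3.14, 3.14].

INTERFACE

Orientations are given as [roll, pitch, yaw] about the fixed x, y, z axes, in that order (R = Rz(yaw) Ry(pitch) Rx(roll)).
In Python, from bench import * gives the robot as it stands.
- The arm moves only by the tool step_arm, never from a script. Its argument "steps" is a list of rows, each an object of numbers: "jaw": the opening, from 0 (shut) to 1 (fully open); "tx", "ty", "tz": the shift along the tool's x, y, z in m; "ax", "ay", "az": the turn, a rotation vector about the tool's x, y, z in rad. In form: [{"jaw": .., "tx": .., "ty": .., "tz": .., "ax": .., "ay": .., "az": ..}, ...]. A call has 1 to 8 rows; each row is the pose to reach, as a shift and turn from the pose measured when the call began, along the tool's axes at that moment; what a row does not reach only later rows make up. A row lasts 1/10 s, in which the tool goes at most 50 mm and 8.59 degrees, less where a joint would pass 70% of its speed; a pose out of reach is approached as far as the arm can. A call with a gripper value outside its range is refused whole. The fingers move at their own pace and stop on an object; the grip force is fixed at half the most. Time passes only in rows, so rows that repeat a pose let the fingers close. It gives the time, the measured TCP pose, the force and the opening at its end, in the units of the state.
- get_obs(): the state, without advancing time (a new reading comes with each control period).
- snapshot(name): name is "scene" or "side" or "wrist"; returns (picture, depth): 400x640x3 uint8, red, green, blue; 400x640 float32, m along the optical axis (not along the pixel's ray), 0 where there is no reading.
- camera_model(name): a dict with "intrinsics" (3x3 intrinsics, pixels), "origin" and "orientation" of the camera in the world. Camera axes: x right, y down, z forward; pixel columns grow to the right and rows downward; lengths in m; the calibration is good to about 2 mm. The wrist camera is an equidistant fisheye: a pixel r from the principal point sees the ray r / f radians off the axis. A picture is of the moment at which its call begins: read the wrist's pose just before it. camera_model takes no time and is no camera call; for the wrist camera it gives the pose at the moment of the call.
- close_job(): hands the job in, once; it reports no verdict.
Trained networks look in the newest picture that a camera, given by its name, has taken for a name from the list of things; names that differ only in an ending like _2 or _b are one class to them, and where a whole thing is asked for, a point or a joint stands for the part that bears it (a point fixed in the world has none). Each returns a list of dicts, best first, with "confidence" (0 to 1); they miss things now and then, are a little off and sometimes report something else, mostly with a low value. They report only what shows in the picture. A call takes as long as a camera call. They do not tell look-alikes from the thing itself.
- silhouettes(camera, query): "pixels" (400x640 bool, what is visible of it) and "rect" ([left, top, right, bottom] in pixels, round what is visible of it).
The state is a dict: "time": time; "joint_positions": joint angles; "qvel": joint speeds; "joint_torque": joint torques, N m; "tool_pos": TCP position; "ee_rot": TCP orientation; "wrist_force": force on the tool from outside, world axes, zero at the start; "wrist_torque": the same for the moment, N m; "width": finger opening in m.
Only numpy, scipy, OpenCV 4.12 (cv2) and the standard library are available. Lean on these libraries where they do the work, as an engineer would, in place of code of your own. Each camera call takes 0.05 s, during which the arm holds its last target. There are 200 camera calls.

## Working session

There is one attempt and no reset: what is moved stays moved. The work goes in short steps, Python scripts to look and compute and a tool call to move; the robot and the scene stay as the last step left them, time stands still between calls to the robot, and variables do not carry over. Pictures are saved under pics/ and viewed, about 8 in all and at most 12, crops included, and the job is handed in when it is done.

Besides the shell and the picture viewer there is one more tool, called after "Call:" by a JSON object that holds its "name" and its "arguments". step_arm: Moves the arm, as the interface text tells. Its arguments: {"type":"object","properties":{"steps":{"type":"array"}},"required":["steps"]}

```bash
mkdir -p pics; ls
cat > h.py <<'E'
from bench import *
import numpy as np, cv2
from scipy.spatial.transform import Rotation as R
def cloud(name, d):
    m=camera_model(name); K=np.array(m["intrinsics"]); 
    o=np.array(m["orientation"]); Rm=o if o.shape==(3,3) else R.from_euler('xyz',o).as_matrix()
    v,u=np.mgrid[0:400,0:640]
    P=np.stack([(u-K[0,2])/K[0,0]*d,(v-K[1,2])/K[1,1]*d,d],-1)
    return P@Rm.T+np.array(m["origin"])
E
python3 - <<'E'
from h import *
print(get_obs())
ims=[]
for c in ("scene","side"):
    p,d=snapshot(c); np.save(f"{c}_d.npy",d); cv2.imwrite(f"pics/{c}.png",p[...,::-1])
    print(c,camera_model(c))
    W=cloud(c,d); np.save(f"{c}_W.npy",W)
    for q in ("turntable","tray","tray_handle","pinion","lip","motor_plate","stock_pot","cup_a","guard","spanner"):
        for s in silhouettes(c,q)[:4]:
            m=s["pixels"]&(d>0)
            print(q,round(s["confidence"],2),np.round(s["rect"]),m.sum(),np.round(np.median(W[m],0),3) if m.any() else None, np.round(np.percentile(W[m],[2,98],axis=0),3).tolist() if m.any() else None)
E
```

```text
pics
{'time': 0.0, 'joint_positions': array([-1.44810303e+00,  8.79620296e-02,  1.37223441e+00,  3.71752611e-06,
        1.68362546e+00, -1.03100219e-01]), 'qvel': array([ 0.00277883,  0.00028455,  0.00028331, -0.00128242, -0.00189226,
       -0.00021411]), 'joint_torque': array([-4.17689935e-04, -3.40176451e+01, -3.02432227e+01,  7.18298508e-02,
        3.29120317e-02, -1.85511258e-04]), 'tool_pos': array([ 0.1230646 , -0.53550545,  0.21231041]), 'ee_rot': array([-3.13937563e+00, -2.33103717e-04,  2.25793668e-01]), 'wrist_force': array([ 0.0406921 , -0.54297857, -1.18624455]), 'wrist_torque': array([-0.00100917,  0.00245724,  0.03602136]), 'width': 0.09389257481564713}
scene {'intrinsics': array([[482.80586921,   0.        , 324.20562877],
       [  0.        , 482.80586921, 197.26500216],
       [  0.        ,   0.        ,   1.        ]]), 'origin': array([ 1.4180652 , -0.20131533,  0.67025735]), 'orientation': array([-2.15320538, -0.01681338,  1.28606251])}
turntable 0.85 [178. 148. 370. 250.] 10991 [ 0.54  -0.029  0.065] [[0.39, -0.238, 0.005], [0.633, 0.148, 0.108]]
turntable 0
[... 2491 characters left out ...]
.311 0.142] [[0.468, 0.215, 0.005], [0.701, 0.49, 0.24]]
stock_pot 0.69 [319. 190. 363. 227.] 965 [0.492 0.07  0.074] [[0.453, 0.027, 0.05], [0.537, 0.112, 0.077]]
cup_a 0.78 [330. 139. 352. 172.] 675 [ 0.524 -0.047  0.118] [[0.497, -0.079, 0.084], [0.551, -0.022, 0.141]]
cup_a 0.77 [373. 138. 395. 179.] 701 [ 0.428 -0.062  0.118] [[0.401, -0.09, 0.086], [0.455, -0.033, 0.154]]
cup_a 0.68 [373. 116. 400. 144.] 526 [ 0.441 -0.156  0.122] [[0.415, -0.174, 0.092], [0.469, -0.115, 0.157]]
cup_a 0.6 [367. 281. 399. 320.] 893 [0.369 0.233 0.031] [[0.343, 0.214, 0.003], [0.395, 0.27, 0.065]]
guard 0.85 [239.  99. 319. 180.] 4144 [ 0.7   -0.121  0.079] [[0.644, -0.26, 0.001], [0.777, -0.052, 0.083]]
```

Run:
```python
import cv2,numpy as np
a=cv2.imread("pics/scene.png")[90:330,150:550]; b=cv2.imread("pics/side.png")[80:330,240:480]
cv2.imwrite("pics/a2.png",cv2.resize(a,(800,480),interpolation=3)); cv2.imwrite("pics/b2.png",cv2.resize(b,(576,600),interpolation=3))
# top-down height map from both clouds
H=np.zeros((600,700))
for c in("scene","side"):
    W=np.load(c+"_W.npy").reshape(-1,3); d=np.load(c+"_d.npy").ravel()
    W=W[d>0]
    i=((W[:,1]+0.3)*1000).astype(int); j=((W[:,0]-0.25)*1000).astype(int)
    ok=(i>=0)&(i<600)&(j>=0)&(j<700)
    np.maximum.at(H,(i[ok],j[ok]),W[ok,2])
H8=np.clip(H/0.16*255,0,255).astype(np.uint8)
im=cv2.applyColorMap(cv2.dilate(H8,np.ones((3,3))),cv2.COLORMAP_JET)
for k in range(0,700,50): cv2.line(im,(k,0),(k,599),(90,90,90),1); cv2.putText(im,f"{.25+k/1000:.2f}",(k,10),0,.35,(255,255,255))
for k in range(0,600,50): cv2.line(im,(0,k),(699,k),(90,90,90),1); cv2.putText(im,f"{-.3+k/1000:.2f}",(0,k),0,.35,(255,255,255))
cv2.imwrite("pics/top.png",im)
```

```text
(no output)
```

View pics/a2.png

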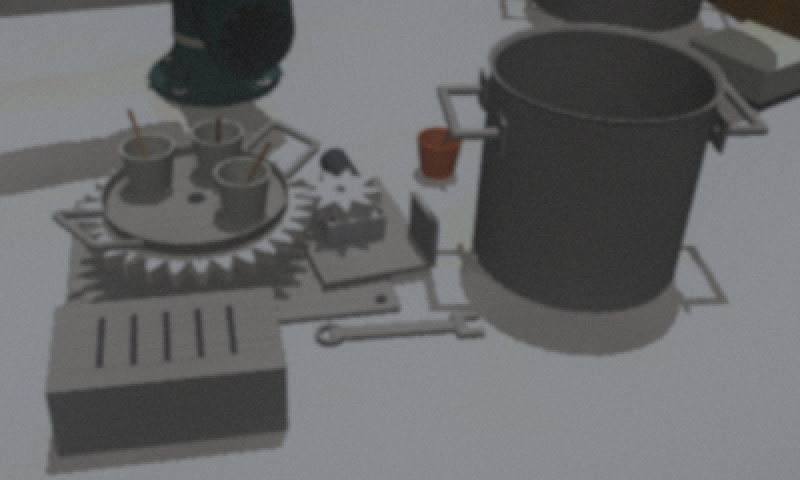

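View pics/b2.png

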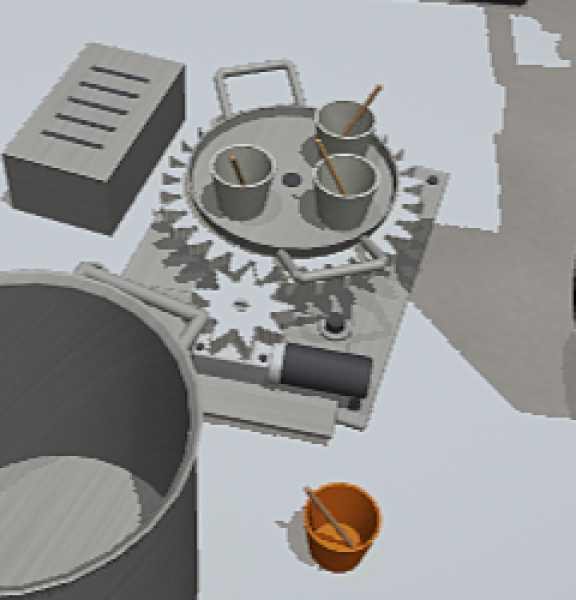

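View pics/top.png

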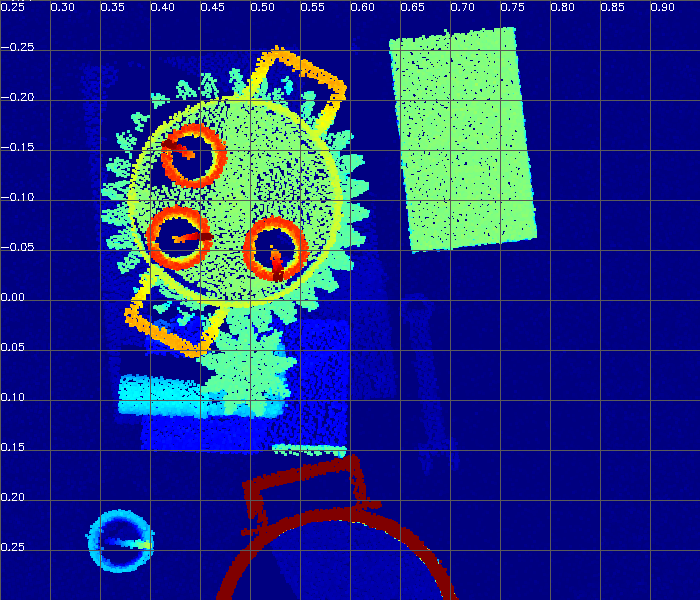

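The scene view shows the tray with three white cups (about px 145–245, 130–215), the handle away from the drive at (100,230) and the pinion at (345,190). The lip is at (424,230), and the pot's handle overhangs the gap at (465,115). The side view and height map agree: tray centre ≈ (0.483, -0.10), lip x 0.522–0.595 at y ≈ 0.15, pot handle x 0.49–0.61 with y > 0.155. The orange cup is a look-alike.

```bash
cat >> h.py <<'E'
def rows(pos,rpy,say=True):
    """shift/turn in tool axes from the measured pose to the target"""
    o=get_obs(); R0=R.from_euler('xyz',o["ee_rot"]); p=np.array(o["tool_pos"])
    s=R0.inv().apply(np.array(pos)-p); a=(R0.inv()*R.from_euler('xyz',rpy)).as_rotvec()
    if say: print("t",np.round(s,4),"a",np.round(a,4),"n>=",np.linalg.norm(s)/.05,np.linalg.norm(a)/.15)
    return s,a
E
python3 - <<'E'
from h import *
Ws=[np.load(c+"_W.npy").reshape(-1,3) for c in("scene","side")]
def box(W,lo,hi): return W[np.all((W>lo)&(W<hi),axis=1)]
for n,W in zip(("scene","side"),Ws):
    h=box(W,[.5,-.27,.1],[.61,-.195,.12]); 
    L=cv2.fitLine(h[:,:2].astype(np.float32),cv2.DIST_HUBER,0,.01,.01).ravel()
    t=np.array([.45,-.25]); 
    # bar: outermost points
    rad=np.array([.5,-.87]); c=h[h[:,:2]@rad>np.percentile(h[:,:2]@rad,97)-.012]
    L=cv2.fitLine(c[:,:2].astype(np.float32),cv2.DIST_HUBER,0,.01,.01).ravel()
    s=(c[:,:2]-L[2:])@L[:2]
    print(n,"bar",len(c),np.round(L,3),"ends",np.round([L[2:]+L[:2]*s.min(),L[2:]+L[:2]*s.max()],3).tolist(),"ztop",np.percentile(c[:,2],95).round(4))
    rim=box(W,[.36,-.22,.088],[.61,.02,.097]); (x,y),r=cv2.minEnclosingCircle(rim[:,:2].astype(np.float32))
    A=np.c_[2*rim[:,:2],np.ones(len(rim))]; q=np.linalg.lstsq(A,(rim[:,:2]**2).sum(1),rcond=None)[0]; print(" rim circ",np.round(q[:2],4),"r",np.sqrt(q[2]+q[:2]@q[:2]).round(4),len(rim))
    l=box(W,[.51,.125,.035],[.61,.165,.08]); L=cv2.fitLine(l[:,:2].astype(np.float32),cv2.DIST_HUBER,0,.01,.01).ravel()
    print(" lip",len(l),np.round(L,3),np.round(np.percentile(l,[1,50,99],axis=0),4).tolist())
    t=box(W,[.51,.125,.068],[.61,.165,.08]);print(" liptop",np.round(np.percentile(t,[1,50,99],axis=0),4).tolist())
    p=box(W,[.44,.015,.068],[.55,.12,.08]); p=p[np.hypot(*(p[:,:2]-[.483,-.1]).T)>.136]
    (x,y),r=cv2.minEnclosingCircle(p[:,:2].astype(np.float32)); print(" pinion",x,y,r)
    k=box(W,[.48,.14,.18],[.63,.215,.2]); print(" pothandle",np.round(np.percentile(k,[1,99],axis=0),3).tolist())
# target pose for the handle: bar direction yaw
E
```

```text
scene bar 154 [ 0.865  0.502  0.553 -0.236] ends [[0.523, -0.253], [0.597, -0.211]] ztop 0.1136
 rim circ [ 0.4893 -0.0977] r 0.0977 623
 lip 267 [0.998 0.055 0.563 0.148] [[0.5253, 0.1455, 0.0352], [0.5653, 0.1483, 0.0594], [0.5949, 0.1555, 0.0761]]
 liptop [[0.5249, 0.1457, 0.0687], [0.5648, 0.1498, 0.0732], [0.5938, 0.1547, 0.0765]]
 pinion 0.49903905391693115 0.06964049488306046 0.04837234690785408
 pothandle [[0.502, 0.158, 0.182], [0.629, 0.215, 0.199]]
side bar 126 [ 0.885  0.466  0.555 -0.229] ends [[0.515, -0.251], [0.593, -0.209]] ztop 0.1147
 rim circ [ 0.4849 -0.1011] r 0.0986 655Traceback (most recent call last):
  File "<stdin>", line 15, in <module>
cv2.error: OpenCV(4.12.0) /io/opencv/modules/imgproc/src/linefit.cpp:50: error: (-215:Assertion failed) count > 0 in function 'fitLine2D_wods'
```

Run:
```python
from h import *
rows([.556,-.231,.20],[np.pi,0,.506])
```

```text
t [ 0.4902 -0.2004  0.0135] a [ 1.000e-04  0.000e+00 -2.802e-01] n>= 10.59487777030886 1.8681311318575098
```

Call:
{"name": "step_arm", "arguments": {"steps": [{"jaw": 0.6, "tx": 0.122, "ty": -0.05, "tz": 0.0, "ax": 0, "ay": 0, "az": -0.07}, {"jaw": 0.6, "tx": 0.245, "ty": -0.1, "tz": 0.0, "ax": 0, "ay": 0, "az": -0.14}, {"jaw": 0.6, "tx": 0.245, "ty": -0.1, "tz": 0.0, "ax": 0, "ay": 0, "az": -0.14}, {"jaw": 0.6, "tx": 0.367, "ty": -0.15, "tz": 0.0, "ax": 0, "ay": 0, "az": -0.21}, {"jaw": 0.6, "tx": 0.49, "ty": -0.2, "tz": 0.0, "ax": 0, "ay": 0, "az": -0.28}, {"jaw": 0.6, "tx": 0.49, "ty": -0.2, "tz": 0.0, "ax": 0, "ay": 0, "az": -0.28}, {"jaw": 0.6, "tx": 0.49, "ty": -0.2, "tz": 0.0, "ax": 0, "ay": 0, "az": -0.28}, {"jaw": 0.6, "tx": 0.49, "ty": -0.2, "tz": 0.0, "ax": 0, "ay": 0, "az": -0.28}]}}

```text
time: 1.9
tool_pos: [0.4517, -0.3043, 0.2138]
ee_rot: [3.141, -0.0, 0.506]
wrist_force: [0.3, -0.7, -0.3]
width: 0.0567
```

Call:
{"name": "step_arm", "arguments": {"steps": [{"jaw": 0.6, "tx": 0, "ty": 0, "tz": 0, "ax": 0, "ay": 0, "az": 0}]}}

```text
time: 2.0
tool_pos: [0.4556, -0.3004, 0.2134]
ee_rot: [-3.141, -0.002, 0.514]
wrist_force: [-0.8, 1.2, -0.0]
width: 0.0565
```

Run:
```python
from h import *
o=get_obs(); print(o["time"],o["tool_pos"],o["ee_rot"],o["qvel"],o["wrist_force"])
rows([.556,-.231,.17],[np.pi,0,.506])
p,d=snapshot("wrist"); cv2.imwrite("pics/w1.png",p[...,::-1])
m=camera_model("wrist"); print(m)
p,d=snapshot("side"); W=cloud("side",d)
```

```text
2.0 [ 0.45556811 -0.30041639  0.21340303] [-3.14149671e+00 -2.33796172e-03  5.13538883e-01] [-0.04258084 -0.0165237   0.01243592 -0.07555201  0.01287744 -0.01209976] [-0.77868446  1.2153706  -0.00237909]
t [ 0.1215 -0.0111  0.0437] a [-0.0001 -0.0023  0.0075] n>= 2.591449306144175 0.05262516867442047
{'intrinsics': array([[309.70691629,   0.        , 323.86202598],
       [  0.        , 309.70691629, 199.12036571],
       [  0.        ,   0.        ,   1.        ]]), 'origin': array([ 0.52207885, -0.26440878,  0.38488385]), 'orientation': array([ 2.87230560e+00, -9.79794262e-04, -1.05802569e+00])}
```

Call:
{"name": "step_arm", "arguments": {"steps": [{"jaw": 0.5, "tx": 0.04, "ty": -0.004, "tz": 0.012, "ax": 0, "ay": 0, "az": 0.007}, {"jaw": 0.5, "tx": 0.08, "ty": -0.008, "tz": 0.025, "ax": 0, "ay": 0, "az": 0.007}, {"jaw": 0.5, "tx": 0.121, "ty": -0.011, "tz": 0.043, "ax": 0, "ay": 0, "az": 0.007}, {"jaw": 0.5, "tx": 0.121, "ty": -0.011, "tz": 0.043, "ax": 0, "ay": 0, "az": 0.007}, {"jaw": 0.5, "tx": 0.121, "ty": -0.011, "tz": 0.043, "ax": 0, "ay": 0, "az": 0.007}]}}

```text
time: 2.6
tool_pos: [0.5517, -0.2359, 0.1696]
ee_rot: [-3.141, 0.003, 0.501]
wrist_force: [-0.6, 0.0, -0.3]
width: 0.0467
```

Run:
```python
from h import *
rows([.556,-.231,.099],[np.pi,0,.506])
o=get_obs(); print(o["tool_pos"],o["ee_rot"])
m=camera_model("wrist"); p,d=snapshot("wrist"); cv2.imwrite("pics/w2.png",p[...,::-1])
K=np.array(m["intrinsics"]);Rm=R.from_euler('xyz',m["orientation"]).as_matrix()
v,u=np.mgrid[0:400,0:640]; x=(u-K[0,2])/K[0,0]; y=(v-K[1,2])/K[1,1]; r=np.hypot(x,y)+1e-9
s=np.sin(r)/r; ray=np.stack([x*s,y*s,np.cos(r)],-1); P=ray/np.maximum(ray[...,2:],1e-3)*d[...,None]
W=(P@Rm.T+np.array(m["origin"])).reshape(-1,3)
h=W[np.all((W>[.5,-.27,.103])&(W<[.61,-.195,.12]),axis=1)]
rad=np.array([.485,-.875]); tan=np.array([.875,.485])
pr=h[:,:2]@rad; c=h[(pr>np.percentile(pr,97)-.012)]
L=cv2.fitLine(c[:,:2].astype(np.float32),cv2.DIST_HUBER,0,.01,.01).ravel(); q=(c[:,:2]-L[2:])@L[:2]
print(len(c),L,[L[2:]+L[:2]*q.min(),L[2:]+L[:2]*q.max()],np.percentile(c[:,2],[50,95]),"radial vs tcp",np.median((c[:,:2]-o["tool_pos"][:2])@rad),"tan",np.percentile((c[:,:2]-o["tool_pos"][:2])@tan,[1,99]))
```

```text
t [ 0.0063 -0.0022  0.0706] a [-0.0006  0.0027 -0.0049] n>= 1.4186543180127056 0.03741317295400612
[ 0.55167562 -0.23589248  0.16963153] [-3.14101474e+00  2.66144195e-03  5.01093934e-01]
1342 [ 0.8776983   0.4792136   0.5594459  -0.23190242] [array([ 0.51844781, -0.25428694]), array([ 0.59541189, -0.21226539])] [0.11205961 0.11371286] radial vs tcp 0.00022550826834011946 tan [-0.03493326  0.04839087]
```

View pics/w2.png

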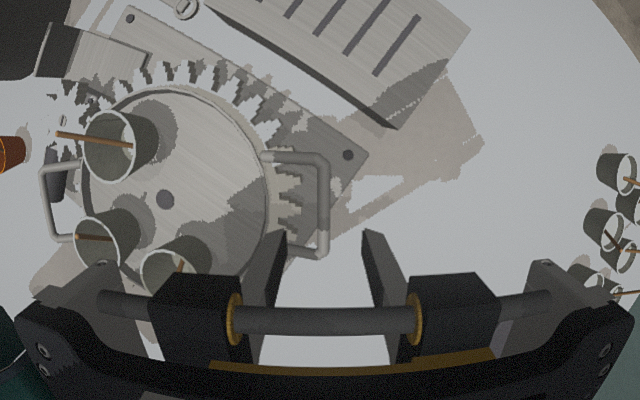

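The wrist view shows the handle's bar (px 325,205) between the open fingers (280 and 370), with nothing in the way below.

Call:
{"name": "step_arm", "arguments": {"steps": [{"jaw": 0.5, "tx": 0.006, "ty": 0, "tz": 0.025, "ax": 0, "ay": 0, "az": 0}, {"jaw": 0.5, "tx": 0.006, "ty": 0, "tz": 0.05, "ax": 0, "ay": 0, "az": 0}, {"jaw": 0.5, "tx": 0.006, "ty": 0, "tz": 0.07, "ax": 0, "ay": 0, "az": 0}, {"jaw": 0.5, "tx": 0.006, "ty": 0, "tz": 0.07, "ax": 0, "ay": 0, "az": 0}, {"jaw": 0.5, "tx": 0.006, "ty": 0, "tz": 0.07, "ax": 0, "ay": 0, "az": 0}]}}

```text
time: 3.15
tool_pos: [0.5562, -0.2353, 0.1019]
ee_rot: [3.139, 0.001, 0.498]
wrist_force: [0.7, -0.4, 0.3]
width: 0.0469
```

Call:
{"name": "step_arm", "arguments": {"steps": [{"jaw": 0.25, "tx": 0, "ty": 0, "tz": 0, "ax": 0, "ay": 0, "az": 0}, {"jaw": 0.12, "tx": 0, "ty": 0, "tz": 0, "ax": 0, "ay": 0, "az": 0}, {"jaw": 0, "tx": 0, "ty": 0, "tz": 0, "ax": 0, "ay": 0, "az": 0}, {"jaw": 0, "tx": 0, "ty": 0, "tz": 0, "ax": 0, "ay": 0, "az": 0}, {"jaw": 0, "tx": 0, "ty": 0, "tz": 0, "ax": 0, "ay": 0, "az": 0}]}}

```text
time: 3.65
tool_pos: [0.5557, -0.2339, 0.1022]
ee_rot: [-3.14, 0.001, 0.498]
wrist_force: [-4.2, 8.5, 5.7]
width: 0.0104
```

Call:
{"name": "step_arm", "arguments": {"steps": [{"jaw": 0, "tx": -0.002, "ty": 0, "tz": 0, "ax": 0, "ay": 0, "az": 0.013}, {"jaw": 0, "tx": -0.004, "ty": 0, "tz": 0, "ax": 0, "ay": 0, "az": 0.026}, {"jaw": 0, "tx": -0.005, "ty": 0, "tz": 0, "ax": 0, "ay": 0, "az": 0.033}, {"jaw": 0, "tx": -0.005, "ty": 0, "tz": 0, "ax": 0, "ay": 0, "az": 0.033}]}}

```text
time: 4.05
tool_pos: [0.5511, -0.2357, 0.1023]
ee_rot: [-3.139, 0.001, 0.465]
wrist_force: [-0.4, 3.0, 2.8]
width: 0.0091
```

Call:
{"name": "step_arm", "arguments": {"steps": [{"jaw": 0, "tx": -0.001, "ty": 0, "tz": 0, "ax": 0, "ay": 0, "az": 0.007}, {"jaw": 0, "tx": -0.001, "ty": 0, "tz": 0, "ax": 0, "ay": 0, "az": 0.007}]}}

```text
time: 4.25
tool_pos: [0.5506, -0.2359, 0.1023]
ee_rot: [-3.139, -0.0, 0.458]
wrist_force: [1.4, 3.2, 1.3]
width: 0.0089
```

Call:
{"name": "step_arm", "arguments": {"steps": [{"jaw": 0, "tx": -0.001, "ty": 0, "tz": 0, "ax": 0, "ay": 0, "az": 0.007}, {"jaw": 0, "tx": -0.001, "ty": 0, "tz": 0, "ax": 0, "ay": 0, "az": 0.007}]}}

```text
time: 4.45
tool_pos: [0.5504, -0.2361, 0.1023]
ee_rot: [-3.14, -0.002, 0.451]
wrist_force: [2.3, 3.3, -0.5]
width: 0.0088
```

Call:
{"name": "step_arm", "arguments": {"steps": [{"jaw": 0, "tx": -0.001, "ty": 0, "tz": 0, "ax": 0, "ay": 0, "az": 0.007}, {"jaw": 0, "tx": -0.001, "ty": 0, "tz": 0, "ax": 0, "ay": 0, "az": 0.007}]}}

```text
time: 4.65
tool_pos: [0.5501, -0.2362, 0.1023]
ee_rot: [-3.14, -0.003, 0.444]
wrist_force: [3.6, 4.4, -1.0]
width: 0.0089
```

Call:
{"name": "step_arm", "arguments": {"steps": [{"jaw": 0, "tx": -0.0015, "ty": 0, "tz": 0, "ax": 0, "ay": 0, "az": 0.005}, {"jaw": 0, "tx": -0.0015, "ty": 0, "tz": 0, "ax": 0, "ay": 0, "az": 0.005}, {"jaw": 0, "tx": -0.0015, "ty": 0, "tz": 0, "ax": 0, "ay": 0, "az": 0.005}]}}

```text
time: 4.95
tool_pos: [0.5498, -0.2363, 0.1023]
ee_rot: [-3.14, -0.006, 0.439]
wrist_force: [5.0, 3.9, -0.3]
width: 0.009
```

Call:
{"name": "step_arm", "arguments": {"steps": [{"jaw": 0, "tx": 0.002, "ty": 0, "tz": 0, "ax": 0, "ay": 0, "az": -0.014}, {"jaw": 0, "tx": 0.004, "ty": 0, "tz": 0, "ax": 0, "ay": 0, "az": -0.028}, {"jaw": 0, "tx": 0.006, "ty": 0, "tz": 0, "ax": 0, "ay": 0, "az": -0.042}, {"jaw": 0, "tx": 0.008, "ty": 0, "tz": 0, "ax": 0, "ay": 0, "az": -0.056}, {"jaw": 0, "tx": 0.01, "ty": 0, "tz": 0, "ax": 0, "ay": 0, "az": -0.07}, {"jaw": 0, "tx": 0.012, "ty": 0, "tz": 0, "ax": 0, "ay": 0, "az": -0.08}, {"jaw": 0, "tx": 0.012, "ty": 0, "tz": 0, "ax": 0, "ay": 0, "az": -0.08}, {"jaw": 0, "tx": 0.012, "ty": 0, "tz": 0, "ax": 0, "ay": 0, "az": -0.08}]}}

```text
time: 5.75
tool_pos: [0.5605, -0.2307, 0.1023]
ee_rot: [-3.139, -0.006, 0.52]
wrist_force: [-2.5, 4.1, 3.3]
width: 0.0088
```

Call:
{"name": "step_arm", "arguments": {"steps": [{"jaw": 0, "tx": 0.002, "ty": 0, "tz": 0, "ax": 0, "ay": 0, "az": -0.013}, {"jaw": 0, "tx": 0.002, "ty": 0, "tz": 0, "ax": 0, "ay": 0, "az": -0.013}]}}

```text
time: 5.95
tool_pos: [0.5624, -0.2295, 0.1023]
ee_rot: [-3.139, -0.006, 0.533]
wrist_force: [-2.8, 2.7, 1.7]
width: 0.0093
```

Call:
{"name": "step_arm", "arguments": {"steps": [{"jaw": 0, "tx": 0.0015, "ty": 0, "tz": 0, "ax": 0, "ay": 0, "az": -0.01}, {"jaw": 0, "tx": 0.0015, "ty": 0, "tz": 0, "ax": 0, "ay": 0, "az": -0.01}]}}

```text
time: 6.15
tool_pos: [0.5638, -0.2286, 0.1023]
ee_rot: [-3.139, -0.006, 0.544]
wrist_force: [-2.5, 4.0, 2.6]
width: 0.0089
```

Call:
{"name": "step_arm", "arguments": {"steps": [{"jaw": 0, "tx": 0.001, "ty": 0, "tz": 0, "ax": 0, "ay": 0, "az": -0.007}, {"jaw": 0, "tx": 0.001, "ty": 0, "tz": 0, "ax": 0, "ay": 0, "az": -0.007}]}}

```text
time: 6.35
tool_pos: [0.5648, -0.228, 0.1023]
ee_rot: [-3.139, -0.006, 0.551]
wrist_force: [-2.7, 3.1, 2.0]
width: 0.0091
```

Call:
{"name": "step_arm", "arguments": {"steps": [{"jaw": 0, "tx": 0.001, "ty": 0, "tz": 0, "ax": 0, "ay": 0, "az": -0.007}, {"jaw": 0, "tx": 0.001, "ty": 0, "tz": 0, "ax": 0, "ay": 0, "az": -0.007}]}}

```text
time: 6.55
tool_pos: [0.5657, -0.2274, 0.1023]
ee_rot: [-3.139, -0.006, 0.559]
wrist_force: [-2.7, 3.8, 3.2]
width: 0.0095
```

Call:
{"name": "step_arm", "arguments": {"steps": [{"jaw": 0, "tx": 0.001, "ty": 0, "tz": 0, "ax": 0, "ay": 0, "az": -0.007}, {"jaw": 0, "tx": 0.001, "ty": 0, "tz": 0, "ax": 0, "ay": 0, "az": -0.007}]}}

```text
time: 6.75
tool_pos: [0.5664, -0.227, 0.1023]
ee_rot: [-3.139, -0.006, 0.566]
wrist_force: [-3.2, 2.1, 3.1]
width: 0.0088
```

Call:
{"name": "step_arm", "arguments": {"steps": [{"jaw": 0, "tx": 0.001, "ty": 0, "tz": 0, "ax": 0, "ay": 0, "az": -0.007}, {"jaw": 0, "tx": 0.001, "ty": 0, "tz": 0, "ax": 0, "ay": 0, "az": -0.007}]}}

```text
time: 6.95
tool_pos: [0.5667, -0.2268, 0.1023]
ee_rot: [-3.139, -0.004, 0.573]
wrist_force: [-4.8, 3.1, 3.9]
width: 0.0086
```

Call:
{"name": "step_arm", "arguments": {"steps": [{"jaw": 0, "tx": 0.001, "ty": 0, "tz": 0, "ax": 0, "ay": 0, "az": -0.005}, {"jaw": 0, "tx": 0.001, "ty": 0, "tz": 0, "ax": 0, "ay": 0, "az": -0.005}]}}

```text
time: 7.15
tool_pos: [0.5668, -0.2267, 0.1023]
ee_rot: [-3.139, -0.002, 0.578]
wrist_force: [-4.7, 1.6, 3.1]
width: 0.0089
```

Call:
{"name": "step_arm", "arguments": {"steps": [{"jaw": 0, "tx": 0.0015, "ty": 0, "tz": 0, "ax": 0, "ay": 0, "az": -0.003}, {"jaw": 0, "tx": 0.0015, "ty": 0, "tz": 0, "ax": 0, "ay": 0, "az": -0.003}, {"jaw": 0, "tx": 0.0015, "ty": 0, "tz": 0, "ax": 0, "ay": 0, "az": -0.003}]}}

```text
time: 7.45
tool_pos: [0.5669, -0.2266, 0.1023]
ee_rot: [-3.138, 0.0, 0.58]
wrist_force: [-6.1, 1.5, 4.5]
width: 0.009
```

Call:
{"name": "step_arm", "arguments": {"steps": [{"jaw": 0, "tx": 0.002, "ty": 0, "tz": 0, "ax": 0, "ay": 0, "az": 0}, {"jaw": 0, "tx": 0.002, "ty": 0, "tz": 0, "ax": 0, "ay": 0, "az": 0}, {"jaw": 0, "tx": 0.002, "ty": 0, "tz": 0, "ax": 0, "ay": 0, "az": 0}]}}

```text
time: 7.75
tool_pos: [0.5671, -0.2265, 0.1023]
ee_rot: [-3.138, 0.004, 0.58]
wrist_force: [-6.9, 0.9, 4.4]
width: 0.0088
```

Call:
{"name": "step_arm", "arguments": {"steps": [{"jaw": 0, "tx": -0.002, "ty": 0, "tz": 0, "ax": 0, "ay": 0, "az": 0.014}, {"jaw": 0, "tx": -0.004, "ty": 0, "tz": 0, "ax": 0, "ay": 0, "az": 0.028}, {"jaw": 0, "tx": -0.006, "ty": 0, "tz": 0, "ax": 0, "ay": 0, "az": 0.042}, {"jaw": 0, "tx": -0.008, "ty": 0, "tz": 0, "ax": 0, "ay": 0, "az": 0.056}, {"jaw": 0, "tx": -0.01, "ty": 0, "tz": 0, "ax": 0, "ay": 0, "az": 0.067}, {"jaw": 0, "tx": -0.01, "ty": 0, "tz": 0, "ax": 0, "ay": 0, "az": 0.067}, {"jaw": 0, "tx": -0.01, "ty": 0, "tz": 0, "ax": 0, "ay": 0, "az": 0.067}]}}

```text
time: 8.45
tool_pos: [0.5585, -0.2318, 0.1023]
ee_rot: [-3.138, 0.004, 0.512]
wrist_force: [-2.5, 4.5, 3.0]
width: 0.009
```

Call:
{"name": "step_arm", "arguments": {"steps": [{"jaw": 0.15, "tx": 0, "ty": 0, "tz": 0, "ax": 0, "ay": 0, "az": 0}, {"jaw": 0.35, "tx": 0, "ty": 0, "tz": 0, "ax": 0, "ay": 0, "az": 0}, {"jaw": 0.5, "tx": 0, "ty": 0, "tz": 0, "ax": 0, "ay": 0, "az": 0}, {"jaw": 0.5, "tx": 0, "ty": 0, "tz": -0.02, "ax": 0, "ay": 0, "az": 0}, {"jaw": 0.5, "tx": 0, "ty": 0, "tz": -0.06, "ax": 0, "ay": 0, "az": 0}, {"jaw": 0.3, "tx": 0, "ty": 0, "tz": -0.1, "ax": 0, "ay": 0, "az": 0}, {"jaw": 0, "tx": 0, "ty": 0, "tz": -0.15, "ax": 0, "ay": 0, "az": 0}, {"jaw": 0, "tx": 0, "ty": 0, "tz": -0.17, "ax": 0, "ay": 0, "az": 0}]}}

```text
time: 9.25
tool_pos: [0.5611, -0.2333, 0.2787]
ee_rot: [3.136, -0.001, 0.512]
wrist_force: [0.7, 0.2, 0.8]
width: 0.0256
```

Run:
```python
from h import *
o=get_obs(); print(o["tool_pos"],o["ee_rot"],o["width"],o["joint_positions"].round(3))
Rt=R.from_euler('x',.646)*R.from_euler('z',np.pi/2)*R.from_euler('x',np.pi); rpy=Rt.as_euler('xyz'); print(rpy)
rows([.56,.02,.26],rpy)
rows([.56,-.10,.26],[np.pi,0,1.1])
```

```text
[ 0.5611351  -0.23332091  0.2787059 ] [ 3.13629736e+00 -1.14291712e-03  5.11522090e-01] 0.025550516627281174 [-0.486  0.212  1.102 -0.002  1.823  0.573]
[ 3.14159265 -0.646       1.57079633]
t [ 0.123  -0.2215  0.0177] a [ 0.3469  0.5854 -1.0191] n>= 5.080263103272738 8.169496622462374
t [ 0.0643 -0.1169  0.0182] a [ 5.500e-03  4.000e-04 -5.885e-01] n>= 2.6926317532127824 3.923367636015835
```

Call:
{"name": "step_arm", "arguments": {"steps": [{"jaw": 0, "tx": 0.03, "ty": -0.055, "tz": 0, "ax": 0.043, "ay": 0.073, "az": -0.128}, {"jaw": 0, "tx": 0.06, "ty": -0.11, "tz": 0, "ax": 0.087, "ay": 0.146, "az": -0.255}, {"jaw": 0, "tx": 0.09, "ty": -0.165, "tz": 0, "ax": 0.13, "ay": 0.22, "az": -0.382}, {"jaw": 0, "tx": 0.123, "ty": -0.221, "tz": 0, "ax": 0.173, "ay": 0.293, "az": -0.51}, {"jaw": 0, "tx": 0.123, "ty": -0.221, "tz": 0, "ax": 0.217, "ay": 0.366, "az": -0.637}, {"jaw": 0, "tx": 0.123, "ty": -0.221, "tz": 0, "ax": 0.26, "ay": 0.44, "az": -0.764}, {"jaw": 0, "tx": 0.123, "ty": -0.221, "tz": 0, "ax": 0.304, "ay": 0.512, "az": -0.892}, {"jaw": 0, "tx": 0.123, "ty": -0.221, "tz": 0, "ax": 0.347, "ay": 0.585, "az": -1.019}]}}

```text
time: 10.05
tool_pos: [0.5604, 0.0196, 0.2781]
ee_rot: [-3.138, -0.635, 1.552]
wrist_force: [-0.6, 0.2, -0.7]
width: 0.0001
```

Run:
```python
from h import *
o=get_obs(); print(o["tool_pos"],o["ee_rot"],o["width"],o["joint_positions"].round(3))
rpy=[np.pi,-.646,np.pi/2]
rows([.569,.111,.164],rpy)
```

```text
[0.56044478 0.01955725 0.27814351] [-3.13793193 -0.63512042  1.55211396] 6.575074526653739e-05 [-0.415  0.171  1.282  0.616  1.902 -0.255]
t [0.006  0.0074 0.1462] a [ 0.0075  0.0109 -0.015 ] n>= 2.930099631826798 0.13317421221829798
```

Call:
{"name": "step_arm", "arguments": {"steps": [{"jaw": 0, "tx": 0.006, "ty": 0.007, "tz": 0.04, "ax": 0.007, "ay": 0.011, "az": -0.015}, {"jaw": 0, "tx": 0.006, "ty": 0.007, "tz": 0.08, "ax": 0.007, "ay": 0.011, "az": -0.015}, {"jaw": 0, "tx": 0.006, "ty": 0.007, "tz": 0.12, "ax": 0.007, "ay": 0.011, "az": -0.015}, {"jaw": 0, "tx": 0.006, "ty": 0.007, "tz": 0.146, "ax": 0.007, "ay": 0.011, "az": -0.015}, {"jaw": 0, "tx": 0.006, "ty": 0.007, "tz": 0.146, "ax": 0.007, "ay": 0.011, "az": -0.015}, {"jaw": 0, "tx": 0.006, "ty": 0.007, "tz": 0.146, "ax": 0.007, "ay": 0.011, "az": -0.015}]}}

```text
time: 10.65
tool_pos: [0.569, 0.1105, 0.1644]
ee_rot: [3.141, -0.646, 1.571]
wrist_force: [-0.7, -0.1, 0.8]
width: 0.0007
```

Run:
```python
from h import *
o=get_obs(); print(o["tool_pos"],o["ee_rot"],o["wrist_force"])
rpy=[np.pi,-.646,np.pi/2]
rows([.569,.183,.068],rpy)
p,d=snapshot("scene"); W=cloud("scene",d)
cv2.imwrite("pics/s3.png",cv2.resize(p[60:300,150:550,::-1],(800,480),interpolation=3))
def box(W,lo,hi): W=W.reshape(-1,3); return W[np.all((W>lo)&(W<hi),axis=1)]
l=box(W,[.51,.125,.03],[.61,.17,.08]); print("lip",np.percentile(l,[1,50,99],axis=0).round(4).tolist())
k=box(W,[.48,.14,.17],[.66,.215,.2])
for x in np.arange(.49,.65,.02):
    q=k[abs(k[:,0]-x)<.01]
    if len(q): print(x.round(2),np.percentile(q[:,1],2).round(4),q[:,2].min().round(4))
w=box(W,[.55,.18,.04],[.62,.26,.15]); print("wall",np.percentile(w,[1,10],axis=0).round(3).tolist())
```

```text
[0.56896793 0.11051254 0.16441515] [ 3.14060667 -0.64557224  1.57090739] [-0.66736142 -0.08836983  0.78425082]
t [-1.000e-04 -1.000e-04  1.206e-01] a [0.0009 0.0004 0.0001] n>= 2.412493737009622 0.006784525906825184
lip [[0.5252, 0.1458, 0.0303], [0.5668, 0.1482, 0.0576], [0.5943, 0.1558, 0.0764]]
0.49 0.1833 0.1915
0.51 0.1772 0.1843
0.53 0.1723 0.1887
0.55 0.1668 0.1891
0.57 0.1625 0.1814
0.59 0.1571 0.1712
0.61 0.1578 0.1722
0.63 0.2021 0.1705
wall [[0.551, 0.213, 0.041], [0.566, 0.214, 0.052]]
```

View pics/s3.png

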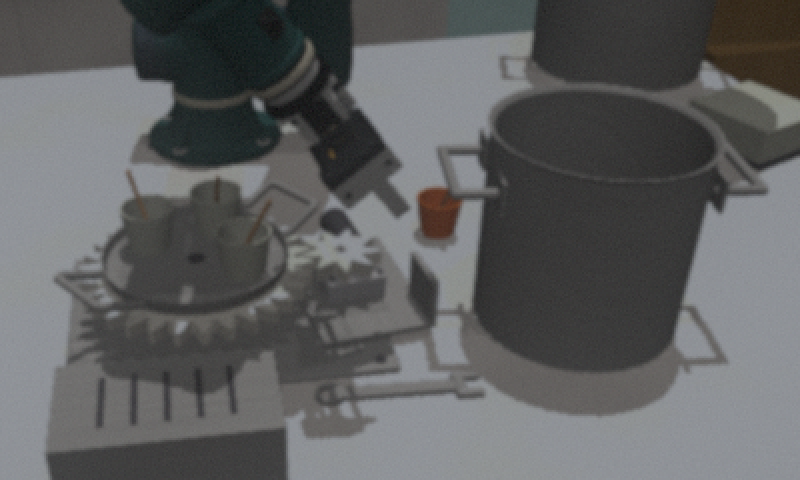

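The arm comes in tilted over the drive: the closed fingers (px 395,200) point at the gap between the lip (424,290) and the pot. Cups, pot, guard and spanner haven't moved.

Call:
{"name": "step_arm", "arguments": {"steps": [{"jaw": 0, "tx": 0, "ty": 0, "tz": 0.03, "ax": 0, "ay": 0, "az": 0}, {"jaw": 0, "tx": 0, "ty": 0, "tz": 0.06, "ax": 0, "ay": 0, "az": 0}, {"jaw": 0, "tx": 0, "ty": 0, "tz": 0.09, "ax": 0, "ay": 0, "az": 0}, {"jaw": 0, "tx": 0, "ty": 0, "tz": 0.12, "ax": 0, "ay": 0, "az": 0}, {"jaw": 0, "tx": 0, "ty": 0, "tz": 0.12, "ax": 0, "ay": 0, "az": 0}, {"jaw": 0, "tx": 0, "ty": 0, "tz": 0.12, "ax": 0, "ay": 0, "az": 0}]}}

```text
time: 11.3
tool_pos: [0.5713, 0.1813, 0.0712]
ee_rot: [3.135, -0.645, 1.573]
wrist_force: [1.0, -0.2, 0.7]
width: 0.0004
```

Run:
```python
from h import *
o=get_obs(); print(o["tool_pos"],o["ee_rot"],o["wrist_force"])
rpy=[np.pi,-.646,np.pi/2]
p=o["tool_pos"]
for dx,dy in ((0,-.008),(0,-.001),(.0114,-.0157)): rows(p+[dx,dy,0],rpy)
```

```text
[0.57129302 0.18128138 0.07124186] [ 3.1348016  -0.64481967  1.57317608] [ 0.99981717 -0.17603887  0.70338234]
t [-0.0064  0.     -0.0048] a [0.0054 0.0012 0.0019] n>= 0.1600000000000001 0.0387196430283025
t [-0.0008  0.     -0.0006] a [0.0054 0.0012 0.0019] n>= 0.02000000000000001 0.0387196430283025
t [-0.0126  0.0114 -0.0094] a [0.0054 0.0012 0.0019] n>= 0.3880463889794614 0.0387196430283025
```

Call:
{"name": "step_arm", "arguments": {"steps": [{"jaw": 0, "tx": -0.0032, "ty": 0, "tz": -0.0024, "ax": 0, "ay": 0, "az": 0}, {"jaw": 0, "tx": -0.0064, "ty": 0, "tz": -0.0048, "ax": 0, "ay": 0, "az": 0}, {"jaw": 0, "tx": -0.0064, "ty": 0, "tz": -0.0048, "ax": 0, "ay": 0, "az": 0}, {"jaw": 0, "tx": -0.0064, "ty": 0, "tz": -0.0048, "ax": 0, "ay": 0, "az": 0}]}}

```text
time: 11.7
tool_pos: [0.5719, 0.1725, 0.072]
ee_rot: [3.133, -0.645, 1.573]
wrist_force: [-0.0, -0.1, 0.0]
width: 0.0005
```

Call:
{"name": "step_arm", "arguments": {"steps": [{"jaw": 0, "tx": -0.0016, "ty": 0, "tz": -0.0012, "ax": 0, "ay": 0, "az": 0}, {"jaw": 0, "tx": -0.0016, "ty": 0, "tz": -0.0012, "ax": 0, "ay": 0, "az": 0}]}}

```text
time: 11.9
tool_pos: [0.572, 0.1702, 0.0721]
ee_rot: [3.133, -0.644, 1.573]
wrist_force: [-0.4, -0.0, -0.2]
width: 0.0002
```

Call:
{"name": "step_arm", "arguments": {"steps": [{"jaw": 0, "tx": -0.0016, "ty": 0, "tz": -0.0012, "ax": 0, "ay": 0, "az": 0}, {"jaw": 0, "tx": -0.0016, "ty": 0, "tz": -0.0012, "ax": 0, "ay": 0, "az": 0}]}}

```text
time: 12.1
tool_pos: [0.5719, 0.1685, 0.0723]
ee_rot: [3.133, -0.645, 1.573]
wrist_force: [0.0, 1.1, 0.3]
width: 0.0004
```

Call:
{"name": "step_arm", "arguments": {"steps": [{"jaw": 0, "tx": -0.0008, "ty": 0, "tz": -0.0006, "ax": 0, "ay": 0, "az": 0}, {"jaw": 0, "tx": -0.0008, "ty": 0, "tz": -0.0006, "ax": 0, "ay": 0, "az": 0}]}}

```text
time: 12.3
tool_pos: [0.5718, 0.1682, 0.0724]
ee_rot: [3.133, -0.647, 1.573]
wrist_force: [-0.5, 3.4, 0.5]
width: 0.0005
```

Call:
{"name": "step_arm", "arguments": {"steps": [{"jaw": 0, "tx": -0.0008, "ty": 0, "tz": -0.0006, "ax": 0, "ay": 0, "az": 0}, {"jaw": 0, "tx": -0.0008, "ty": 0, "tz": -0.0006, "ax": 0, "ay": 0, "az": 0}]}}

```text
time: 12.5
tool_pos: [0.5717, 0.1679, 0.0727]
ee_rot: [3.133, -0.648, 1.574]
wrist_force: [0.9, 5.8, 0.1]
width: 0.0003
```

Call:
{"name": "step_arm", "arguments": {"steps": [{"jaw": 0, "tx": -0.0008, "ty": 0, "tz": -0.0006, "ax": 0, "ay": 0, "az": 0}, {"jaw": 0, "tx": -0.0008, "ty": 0, "tz": -0.0006, "ax": 0, "ay": 0, "az": 0}]}}

```text
time: 12.7
tool_pos: [0.5716, 0.1677, 0.0729]
ee_rot: [3.133, -0.65, 1.574]
wrist_force: [0.6, 4.8, 0.2]
width: 0.0006
```

Call:
{"name": "step_arm", "arguments": {"steps": [{"jaw": 0, "tx": -0.0022, "ty": 0.0014, "tz": -0.0013, "ax": 0, "ay": 0, "az": 0}, {"jaw": 0, "tx": -0.0044, "ty": 0.0032, "tz": -0.0026, "ax": 0, "ay": 0, "az": 0}, {"jaw": 0, "tx": -0.0065, "ty": 0.005, "tz": -0.004, "ax": 0, "ay": 0, "az": 0}, {"jaw": 0, "tx": -0.0086, "ty": 0.0068, "tz": -0.0052, "ax": 0, "ay": 0, "az": 0}, {"jaw": 0, "tx": -0.0086, "ty": 0.0068, "tz": -0.0052, "ax": 0, "ay": 0, "az": 0}, {"jaw": 0, "tx": -0.0086, "ty": 0.0068, "tz": -0.0052, "ax": 0, "ay": 0, "az": 0}]}}

```text
time: 13.3
tool_pos: [0.5781, 0.1589, 0.0728]
ee_rot: [3.134, -0.653, 1.575]
wrist_force: [-0.8, 5.3, 2.0]
width: 0.0005
```

Call:
{"name": "step_arm", "arguments": {"steps": [{"jaw": 0, "tx": -0.002, "ty": 0.0016, "tz": -0.0014, "ax": 0, "ay": 0, "az": 0}, {"jaw": 0, "tx": -0.004, "ty": 0.0032, "tz": -0.0028, "ax": 0, "ay": 0, "az": 0}, {"jaw": 0, "tx": -0.006, "ty": 0.0048, "tz": -0.0041, "ax": 0, "ay": 0, "az": 0}, {"jaw": 0, "tx": -0.006, "ty": 0.0048, "tz": -0.0041, "ax": 0, "ay": 0, "az": 0}, {"jaw": 0, "tx": -0.006, "ty": 0.0048, "tz": -0.0041, "ax": 0, "ay": 0, "az": 0}]}}

```text
time: 13.8
tool_pos: [0.5824, 0.1528, 0.073]
ee_rot: [3.135, -0.655, 1.575]
wrist_force: [-1.6, 6.3, 2.4]
width: 0.0005
```

Call:
{"name": "step_arm", "arguments": {"steps": [{"jaw": 0, "tx": 0.004, "ty": 0, "tz": 0.003, "ax": 0, "ay": 0, "az": 0}, {"jaw": 0, "tx": 0.008, "ty": 0, "tz": 0.006, "ax": 0, "ay": 0, "az": 0}, {"jaw": 0, "tx": 0.008, "ty": 0, "tz": 0.006, "ax": 0, "ay": 0, "az": 0}, {"jaw": 0, "tx": 0.008, "ty": 0, "tz": -0.03, "ax": 0, "ay": 0, "az": 0}, {"jaw": 0, "tx": 0.008, "ty": 0, "tz": -0.07, "ax": 0, "ay": 0, "az": 0}, {"jaw": 0, "tx": 0.008, "ty": 0, "tz": -0.12, "ax": 0, "ay": 0, "az": 0}, {"jaw": 0, "tx": 0.008, "ty": 0, "tz": -0.17, "ax": 0, "ay": 0, "az": 0}, {"jaw": 0, "tx": 0.008, "ty": 0, "tz": -0.2, "ax": 0, "ay": 0, "az": 0}]}}

```text
time: 14.6
tool_pos: [0.5825, 0.0348, 0.24]
ee_rot: [3.129, -0.652, 1.577]
wrist_force: [0.5, 0.1, 0.6]
width: 0.0002
```

Run:
```python
from h import *
o=get_obs(); print(o["tool_pos"],o["ee_rot"],o["wrist_force"])
rows([.5575,-.234,.27],[np.pi,0,.51])
p,d=snapshot("scene"); W=cloud("scene",d).reshape(-1,3)
def box(lo,hi): return W[np.all((W>lo)&(W<hi),axis=1)]
q=box([.44,.005,.068],[.56,.12,.08]); q=q[np.hypot(*(q[:,:2]-[.4825,-.098]).T)>.136]
(x,y),r=cv2.minEnclosingCircle(q[:,:2].astype(np.float32)); print("pinion",x,y,r, np.hypot(x-.4825,y+.098))
for qn in ("stock_pot","guard","spanner","cup_a"):
    for s in silhouettes("scene",qn)[:4]:
        m=s["pixels"]&(d>0); print(qn,round(s["confidence"],2),np.round(np.median(W.reshape(400,640,3)[m],0),3))
cv2.imwrite("pics/s4.png",p[...,::-1])
```

```text
[0.58248564 0.03475335 0.24001654] [ 3.12910801 -0.65221343  1.57672133] [0.47638501 0.14163917 0.61844811]
t [-0.1953 -0.0242 -0.1872] a [-0.3364 -0.5945  1.0231] n>= 5.431451085288391 8.201207624348655
pinion 0.5006137490272522 0.062246933579444885 0.04978154972195625 0.16126744130616477
stock_pot 0.59 [0.657 0.305 0.166]
stock_pot 0.18 [0.678 0.084 0.006]
guard 0.6 [ 0.76  -0.167  0.078]
guard 0.41 [0.536 0.079 0.023]
spanner 0.9 [0.678 0.079 0.006]
cup_a 0.96 [0.386 0.239 0.034]
cup_a 0.89 [ 0.539 -0.05   0.118]
cup_a 0.61 [ 0.442 -0.067  0.12 ]
```

Call:
{"name": "step_arm", "arguments": {"steps": [{"jaw": 0.2, "tx": -0.03, "ty": -0.004, "tz": -0.04, "ax": -0.042, "ay": -0.074, "az": 0.128}, {"jaw": 0.4, "tx": -0.065, "ty": -0.008, "tz": -0.075, "ax": -0.084, "ay": -0.149, "az": 0.256}, {"jaw": 0.5, "tx": -0.1, "ty": -0.012, "tz": -0.105, "ax": -0.126, "ay": -0.223, "az": 0.384}, {"jaw": 0.5, "tx": -0.13, "ty": -0.016, "tz": -0.13, "ax": -0.168, "ay": -0.297, "az": 0.512}, {"jaw": 0.5, "tx": -0.16, "ty": -0.02, "tz": -0.155, "ax": -0.21, "ay": -0.372, "az": 0.64}, {"jaw": 0.5, "tx": -0.195, "ty": -0.024, "tz": -0.187, "ax": -0.252, "ay": -0.446, "az": 0.767}, {"jaw": 0.5, "tx": -0.195, "ty": -0.024, "tz": -0.187, "ax": -0.294, "ay": -0.52, "az": 0.895}, {"jaw": 0.5, "tx": -0.195, "ty": -0.024, "tz": -0.187, "ax": -0.336, "ay": -0.594, "az": 1.023}]}}

```text
time: 15.65
tool_pos: [0.5562, -0.231, 0.2614]
ee_rot: [-3.125, -0.006, 0.531]
wrist_force: [0.7, 1.0, -0.4]
width: 0.0467
```

Run:
```python
from h import *
o=get_obs(); print(o["tool_pos"],o["ee_rot"],o["width"])
rows([.558,-.2325,.15],[np.pi,0,.51])
```

```text
[ 0.55623809 -0.23098067  0.26142578] [-3.12483648 -0.00550922  0.53130433] 0.04665187810472485
t [1.000e-04 4.100e-03 1.114e-01] a [-0.0168 -0.0053  0.0213] n>= 2.229001374703357 0.1846256951829224
```

Call:
{"name": "step_arm", "arguments": {"steps": [{"jaw": 0.5, "tx": 0, "ty": 0.002, "tz": 0.04, "ax": -0.017, "ay": -0.005, "az": 0.021}, {"jaw": 0.5, "tx": 0, "ty": 0.004, "tz": 0.08, "ax": -0.017, "ay": -0.005, "az": 0.021}, {"jaw": 0.5, "tx": 0, "ty": 0.004, "tz": 0.111, "ax": -0.017, "ay": -0.005, "az": 0.021}, {"jaw": 0.5, "tx": 0, "ty": 0.004, "tz": 0.111, "ax": -0.017, "ay": -0.005, "az": 0.021}, {"jaw": 0.5, "tx": 0, "ty": 0.004, "tz": 0.111, "ax": -0.017, "ay": -0.005, "az": 0.021}]}}

```text
time: 16.15
tool_pos: [0.5572, -0.2312, 0.1486]
ee_rot: [-3.138, 0.002, 0.512]
wrist_force: [0.6, -0.7, 1.3]
width: 0.0475
```

Run:
```python
from h import *
o=get_obs(); print(o["tool_pos"],o["ee_rot"],o["width"])
rows([.5583,-.2325,.102],[np.pi,0,.51])
```

```text
[ 0.55722719 -0.23120619  0.14858889] [-3.13838715e+00  1.82968960e-03  5.11784851e-01] 0.04749854507127067
t [0.0004 0.0018 0.0466] a [-0.0032  0.0018  0.0018] n>= 0.93238402602427 0.027323747791398
```

Call:
{"name": "step_arm", "arguments": {"steps": [{"jaw": 0.5, "tx": 0, "ty": 0.0018, "tz": 0.023, "ax": -0.003, "ay": 0.002, "az": 0.002}, {"jaw": 0.5, "tx": 0, "ty": 0.0018, "tz": 0.0466, "ax": -0.003, "ay": 0.002, "az": 0.002}, {"jaw": 0.5, "tx": 0, "ty": 0.0018, "tz": 0.0466, "ax": -0.003, "ay": 0.002, "az": 0.002}, {"jaw": 0.25, "tx": 0, "ty": 0.0018, "tz": 0.0466, "ax": -0.003, "ay": 0.002, "az": 0.002}, {"jaw": 0.12, "tx": 0, "ty": 0.0018, "tz": 0.0466, "ax": -0.003, "ay": 0.002, "az": 0.002}, {"jaw": 0, "tx": 0, "ty": 0.0018, "tz": 0.0466, "ax": -0.003, "ay": 0.002, "az": 0.002}, {"jaw": 0, "tx": 0, "ty": 0.0018, "tz": 0.0466, "ax": -0.003, "ay": 0.002, "az": 0.002}, {"jaw": 0, "tx": 0, "ty": 0.0018, "tz": 0.0466, "ax": -0.003, "ay": 0.002, "az": 0.002}]}}

```text
time: 16.95
tool_pos: [0.5581, -0.2325, 0.1028]
ee_rot: [-3.141, -0.001, 0.51]
wrist_force: [-4.7, 7.0, 7.1]
width: 0.0104
```

Call:
{"name": "step_arm", "arguments": {"steps": [{"jaw": 0, "tx": -0.001, "ty": 0, "tz": 0, "ax": 0, "ay": 0, "az": 0.007}, {"jaw": 0, "tx": -0.001, "ty": 0, "tz": 0, "ax": 0, "ay": 0, "az": 0.007}]}}

```text
time: 17.15
tool_pos: [0.5569, -0.2327, 0.1028]
ee_rot: [-3.141, -0.001, 0.503]
wrist_force: [-1.7, 0.2, 1.7]
width: 0.0092
```

Call:
{"name": "step_arm", "arguments": {"steps": [{"jaw": 0, "tx": -0.001, "ty": 0, "tz": 0, "ax": 0, "ay": 0, "az": 0.007}, {"jaw": 0, "tx": -0.001, "ty": 0, "tz": 0, "ax": 0, "ay": 0, "az": 0.007}]}}

```text
time: 17.35
tool_pos: [0.5558, -0.2332, 0.1028]
ee_rot: [-3.14, -0.0, 0.495]
wrist_force: [-1.1, 1.6, 1.4]
width: 0.009
```

Call:
{"name": "step_arm", "arguments": {"steps": [{"jaw": 0, "tx": -0.001, "ty": 0, "tz": 0, "ax": 0, "ay": 0, "az": 0.007}, {"jaw": 0, "tx": -0.001, "ty": 0, "tz": 0, "ax": 0, "ay": 0, "az": 0.007}]}}

```text
time: 17.55
tool_pos: [0.5548, -0.2338, 0.1028]
ee_rot: [-3.14, -0.0, 0.488]
wrist_force: [-1.2, 0.9, 1.2]
width: 0.009
```

Call:
{"name": "step_arm", "arguments": {"steps": [{"jaw": 0, "tx": -0.001, "ty": 0, "tz": 0, "ax": 0, "ay": 0, "az": 0.004}, {"jaw": 0, "tx": -0.001, "ty": 0, "tz": 0, "ax": 0, "ay": 0, "az": 0.004}]}}

```text
time: 17.75
tool_pos: [0.5538, -0.2343, 0.1028]
ee_rot: [-3.14, -0.0, 0.484]
wrist_force: [-1.0, 0.3, 1.7]
width: 0.0089
```

Call:
{"name": "step_arm", "arguments": {"steps": [{"jaw": 0, "tx": -0.001, "ty": 0, "tz": 0, "ax": 0, "ay": 0, "az": 0.004}, {"jaw": 0, "tx": -0.001, "ty": 0, "tz": 0, "ax": 0, "ay": 0, "az": 0.004}]}}

```text
time: 17.95
tool_pos: [0.5533, -0.2346, 0.1028]
ee_rot: [-3.14, -0.001, 0.48]
wrist_force: [1.6, 1.5, 0.3]
width: 0.009
```

Call:
{"name": "step_arm", "arguments": {"steps": [{"jaw": 0, "tx": -0.0015, "ty": 0, "tz": 0, "ax": 0, "ay": 0, "az": 0.003}, {"jaw": 0, "tx": -0.0015, "ty": 0, "tz": 0, "ax": 0, "ay": 0, "az": 0.003}]}}

```text
time: 18.15
tool_pos: [0.5528, -0.2349, 0.1028]
ee_rot: [-3.141, -0.003, 0.477]
wrist_force: [3.2, 2.3, -1.1]
width: 0.0086
```

Call:
{"name": "step_arm", "arguments": {"steps": [{"jaw": 0, "tx": -0.0015, "ty": 0, "tz": 0, "ax": 0, "ay": 0, "az": 0.002}, {"jaw": 0, "tx": -0.0015, "ty": 0, "tz": 0, "ax": 0, "ay": 0, "az": 0.002}]}}

```text
time: 18.35
tool_pos: [0.5524, -0.235, 0.1028]
ee_rot: [-3.141, -0.006, 0.475]
wrist_force: [4.3, 2.3, -2.1]
width: 0.0088
```

Call:
{"name": "step_arm", "arguments": {"steps": [{"jaw": 0, "tx": 0.002, "ty": 0, "tz": 0, "ax": 0, "ay": 0, "az": -0.012}, {"jaw": 0, "tx": 0.004, "ty": 0, "tz": 0, "ax": 0, "ay": 0, "az": -0.024}, {"jaw": 0, "tx": 0.006, "ty": 0, "tz": 0, "ax": 0, "ay": 0, "az": -0.038}, {"jaw": 0, "tx": 0.008, "ty": 0, "tz": 0, "ax": 0, "ay": 0, "az": -0.05}, {"jaw": 0, "tx": 0.008, "ty": 0, "tz": 0, "ax": 0, "ay": 0, "az": -0.05}, {"jaw": 0, "tx": 0.008, "ty": 0, "tz": 0, "ax": 0, "ay": 0, "az": -0.05}]}}

```text
time: 18.95
tool_pos: [0.5594, -0.2312, 0.1028]
ee_rot: [-3.141, -0.006, 0.525]
wrist_force: [-1.1, 1.6, 0.6]
width: 0.0089
```

Call:
{"name": "step_arm", "arguments": {"steps": [{"jaw": 0, "tx": 0.001, "ty": 0, "tz": 0, "ax": 0, "ay": 0, "az": -0.007}, {"jaw": 0, "tx": 0.001, "ty": 0, "tz": 0, "ax": 0, "ay": 0, "az": -0.007}]}}

```text
time: 19.15
tool_pos: [0.5603, -0.2308, 0.1028]
ee_rot: [-3.141, -0.005, 0.532]
wrist_force: [-0.6, 1.6, 1.5]
width: 0.0093
```

Call:
{"name": "step_arm", "arguments": {"steps": [{"jaw": 0, "tx": 0.001, "ty": 0, "tz": 0, "ax": 0, "ay": 0, "az": -0.007}, {"jaw": 0, "tx": 0.001, "ty": 0, "tz": 0, "ax": 0, "ay": 0, "az": -0.007}]}}

```text
time: 19.35
tool_pos: [0.561, -0.2304, 0.1028]
ee_rot: [-3.141, -0.005, 0.54]
wrist_force: [-1.3, 0.7, 0.9]
width: 0.0092
```

Call:
{"name": "step_arm", "arguments": {"steps": [{"jaw": 0, "tx": 0.001, "ty": 0, "tz": 0, "ax": 0, "ay": 0, "az": -0.007}, {"jaw": 0, "tx": 0.001, "ty": 0, "tz": 0, "ax": 0, "ay": 0, "az": -0.007}]}}

```text
time: 19.55
tool_pos: [0.5613, -0.2301, 0.1028]
ee_rot: [-3.141, -0.004, 0.547]
wrist_force: [-3.5, 0.8, 1.0]
width: 0.0091
```

Call:
{"name": "step_arm", "arguments": {"steps": [{"jaw": 0, "tx": 0.0015, "ty": 0, "tz": 0, "ax": 0, "ay": 0, "az": -0.004}, {"jaw": 0, "tx": 0.0015, "ty": 0, "tz": 0, "ax": 0, "ay": 0, "az": -0.004}]}}

```text
time: 19.75
tool_pos: [0.5618, -0.2298, 0.1028]
ee_rot: [-3.14, -0.001, 0.55]
wrist_force: [-5.0, -0.9, 2.4]
width: 0.0091
```

Call:
{"name": "step_arm", "arguments": {"steps": [{"jaw": 0, "tx": 0.0015, "ty": 0, "tz": 0, "ax": 0, "ay": 0, "az": -0.003}, {"jaw": 0, "tx": 0.0015, "ty": 0, "tz": 0, "ax": 0, "ay": 0, "az": -0.003}, {"jaw": 0, "tx": 0.0015, "ty": 0, "tz": 0, "ax": 0, "ay": 0, "az": -0.003}]}}

```text
time: 20.05
tool_pos: [0.562, -0.2298, 0.1028]
ee_rot: [-3.14, 0.001, 0.553]
wrist_force: [-6.5, -0.4, 2.1]
width: 0.0089
```

Call:
{"name": "step_arm", "arguments": {"steps": [{"jaw": 0, "tx": -0.002, "ty": 0, "tz": 0, "ax": 0, "ay": 0, "az": 0.013}, {"jaw": 0, "tx": -0.004, "ty": 0, "tz": 0, "ax": 0, "ay": 0, "az": 0.026}, {"jaw": 0, "tx": -0.006, "ty": 0, "tz": 0, "ax": 0, "ay": 0, "az": 0.04}, {"jaw": 0, "tx": -0.006, "ty": 0, "tz": 0, "ax": 0, "ay": 0, "az": 0.04}, {"jaw": 0, "tx": -0.006, "ty": 0, "tz": 0, "ax": 0, "ay": 0, "az": 0.04}]}}

```text
time: 20.55
tool_pos: [0.5571, -0.2326, 0.1028]
ee_rot: [-3.14, 0.001, 0.513]
wrist_force: [0.2, 2.0, 1.7]
width: 0.009
```

Call:
{"name": "step_arm", "arguments": {"steps": [{"jaw": 0.12, "tx": 0, "ty": 0, "tz": 0, "ax": 0, "ay": 0, "az": 0}, {"jaw": 0.3, "tx": 0, "ty": 0, "tz": 0, "ax": 0, "ay": 0, "az": 0}, {"jaw": 0.5, "tx": 0, "ty": 0, "tz": 0, "ax": 0, "ay": 0, "az": 0}, {"jaw": 0.5, "tx": 0, "ty": 0, "tz": -0.02, "ax": 0, "ay": 0, "az": 0}, {"jaw": 0.5, "tx": 0, "ty": 0, "tz": -0.06, "ax": 0, "ay": 0, "az": 0}, {"jaw": 0.5, "tx": 0, "ty": 0, "tz": -0.1, "ax": 0, "ay": 0, "az": 0}, {"jaw": 0.5, "tx": 0, "ty": 0, "tz": -0.12, "ax": 0, "ay": 0, "az": 0}, {"jaw": 0.5, "tx": 0, "ty": 0, "tz": -0.12, "ax": 0, "ay": 0, "az": 0}]}}

```text
time: 21.35
tool_pos: [0.5591, -0.2339, 0.2277]
ee_rot: [3.135, -0.004, 0.513]
wrist_force: [0.9, -0.4, 0.4]
width: 0.0472
```

Call:
{"name": "step_arm", "arguments": {"steps": [{"jaw": 0.5, "tx": 0, "ty": 0, "tz": 0, "ax": 0, "ay": 0, "az": 0}, {"jaw": 0.5, "tx": 0, "ty": 0, "tz": 0, "ax": 0, "ay": 0, "az": 0}, {"jaw": 0.5, "tx": 0, "ty": 0, "tz": 0, "ax": 0, "ay": 0, "az": 0}]}}

```text
time: 21.65
tool_pos: [0.5585, -0.2336, 0.2256]
ee_rot: [3.138, -0.002, 0.513]
wrist_force: [1.7, -0.0, -0.5]
width: 0.047
```

Run:
```python
from h import *
o=get_obs(); print(o["time"],o["tool_pos"],o["wrist_force"])
p,d=snapshot("scene"); W=cloud("scene",d)
for qn in ("stock_pot","guard","spanner","cup_a"):
    for s in silhouettes("scene",qn)[:4]:
        m=s["pixels"]&(d>0); print(qn,round(s["confidence"],2),np.round(np.median(W[m],0),3),s["rect"])
cv2.imwrite("pics/s5.png",cv2.resize(p[90:330,150:550,::-1],(800,480),interpolation=3))
```

```text
21.65 [ 0.55847297 -0.23363054  0.22561049] [ 1.6686233  -0.03618211 -0.48787089]
stock_pot 0.97 [0.655 0.306 0.165] [368.5, 98.1, 535.6, 247.4]
guard 0.59 [ 0.761 -0.167  0.078] [172.0, 233.2, 292.6, 319.1]
spanner 0.76 [0.678 0.082 0.006] [306.8, 247.3, 388.9, 265.2]
cup_a 0.95 [ 0.443 -0.066  0.121] [244.2, 146.4, 272.0, 178.2]
cup_a 0.88 [ 0.46  -0.145  0.117] [208.9, 155.1, 240.0, 191.1]
cup_a 0.76 [ 0.539 -0.051  0.118] [258.3, 162.3, 283.2, 200.1]
cup_a 0.69 [0.387 0.239 0.036] [362.3, 156.2, 381.1, 180.3]
```

View pics/s5.png

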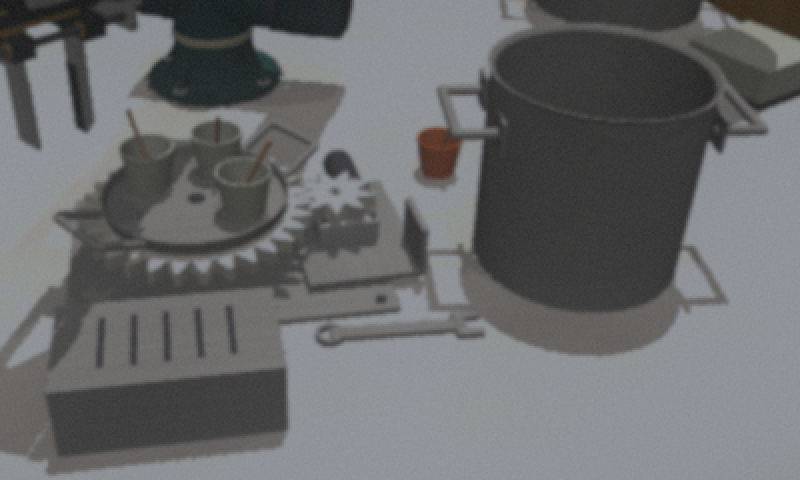

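The three cups are standing on the tray (px 145,165; 217,140; 243,190). The lip has moved in to px 413,235, the pot, guard and spanner are where they were, and the gripper is clear of everything (px 50,90). I'm handing the job in.

```bash
python3 -c "
from bench import *
print(close_job())"
```

```text
the job is handed in; nothing more can be done
None
```

The turntable drive is set to about 8.5 mm of free play end to end at the handle, measured by rocking the tray both ways. The job is handed in at about 22 s; no verdict was reported.

- **First rock:** I held the handle and rocked it clockwise to about 6 N, then anticlockwise to about 5 N. The play was about 18 mm.
- **Setting the mesh:** I pushed the lip in about 15 mm with the closed, tilted fingers, under the pot handle. The camera put the pinion axis about 161 mm from the tray axis, within a few mm (allowed 156.5 to 164.5).
- **Proving rock:** The teeth resisted clockwise at about 5 N and anticlockwise at about 6 N, with free movement in between. The contact points are only good to about 0.4 mm, because the force readings are noisy by about 1 N and the grip gives a little.
- **One disagreement:** Measured from the middle I found in the first rock, the clockwise stop came out 5 to 6 mm away instead of about 4 mm. I put this down to the new grip sitting at a slightly different place on the bar. The end-to-end figure does not depend on it.
- **Final check:** The tray was let go near the middle of its play and the arm is clear. The three cups are upright on the tray. Pot and guard positions agree with the start to about 2 mm, and the spanner to about 5 mm, which is detection scatter.

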